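Snug an adjustable wrench on the cap gauge's clamp nut and tighten it

ROBOT

A 6-joint arm with a two-finger parallel gripper is mounted at the origin on the work surface. World frame = base frame: x ahead of the robot, y to its left, z up, the work surface at z = 0. Lengths are in m, angles in rad, forces in N, time in s.
With the tool pointing down it reaches from about 0.275 to 1 m from the base axis. Payload 8.4 kg.
Tool frame: the origin (TCP) lies between the finger pads; the fingertips stand 22 mm ahead of it and the grasp point (between the pads) lies 3 mm ahead of it; z points along the fingers, y is the line along which they close (so a half turn about z gives the same grasp; the last joint's range is limited). The gripper opens to 85 mm and grips with 20 to 120 N. Pads are 22 mm wide; open, the fingers measure 114 mm over their backs; the gripper's body (76 mm by 85 mm) begins 54 mm behind the grasp point. The pads swing forward as they close: fully open they stand 13 mm farther back than shut.
Start: joints at [1.247, 0.353, 1.633, -0, 1.155, -0.002], TCP at [0.198, 0.593, 0.253] pointing down, gripper open.
Joint ranges: [-2.63, 2.63], [-0.92, 2.1], [0.06, 2.66], [-1.3, 4.44], [0, 2.69], [-3.02, 3.02]. Speed limits (rad/s): [2.22, 2.22, 2.79, 3.14, 3.14, 3.14].

INTERFACE

Orientations are given as a unit quaternion [w, x, y, z].
In Python, from cell import ctrl, eyes gives the robot as it stands.
- The arm moves only by the tool drive_tool, never from a script. Its argument "motion" is a list of rows, each a list of 7 numbers: the shift along the tool's x, y, z in m, then the turn, a rotation vector about the tool's x, y, z in degrees, then the opening, from 0 (shut) to 1 (fully open). A call has 1 to 20 rows; each row shifts and turns the commanded pose from where the row before left it, along the tool's axes as they then stand; what a row does not reach is not made up. A row lasts 1/8 s, in which the tool goes at most 62.5 mm and 10.7 degrees, less where a joint would pass 70% of its speed; a pose out of reach is approached as far as the arm can. A call with a gripper value outside its range is refused whole. The fingers move at their own pace and stop on an object; "squeeze" is the grip in N (left out, the last holds). Time passes only in rows, so rows that do not move let the fingers close. It gives the time, the measured TCP pose, the force, the opening and the grip force at its end, in the units of the state.
- ctrl.observe(): the state, without advancing time (a new reading comes with each control period).
- eyes.camera(name): name is "scene" or "top" or "wrist"; returns the picture (480x640x3 uint8, red, green, blue); there is no depth.
- eyes.camera_params(name): a dict with "fx", "fy", "cx", "cy" (pixels), "dist" ([k1, k2, p1, p2, k3] as OpenCV has them; the pictures are not rectified), "extrinsics" (4x4, takes a point from camera to world coordinates); the wrist camera has in their place "mount" (4x4, takes a point from camera to tool coordinates, whose origin is the TCP and whose axes are the flange's). Camera axes: x right, y up, looking along -z (the intrinsics and any distortion apply to the point x, -y, -z); pixel columns grow to the right and rows downward; lengths in m; the calibration is good to about 2 mm. A picture is of the moment at which its call begins: read the wrist's pose just before it. camera_params takes no time and is no camera call.
- ctrl.hand_in(): hands the job in; it is judged then, once.
The state is a dict: "clock": time; "joint_positions": joint angles; "joint_velocities": joint speeds; "joint_efforts": joint torques, N m; "tool_pos": TCP position; "tool_rot": TCP orientation; "contact_force": force on the tool from outside, world axes, zero at the start; "moment": the same for the moment, N m; "finger_gap": opening from 0.0 (shut) to 1.0 (fully open); "gripper_force": force on a finger pad.
Only numpy, scipy, OpenCV 4.12 (cv2) and the standard library are available. Lean on these libraries where they do the work, as an engineer would, in place of code of your own. Each camera call takes 0.05 s, during which the arm holds its last target. There are 200 camera calls.

TASK

An adjustable wrench lies around the clamp nut of the cap gauge with its jaw too wide. Roll its worm with light fingertip pressure, without shoving the jaw itself, until the jaw is snug on the nut, and only then swing the handle to turn the nut an eighth of a turn clockwise (seen from above). Leave the wrench lying snug on the nut and the other things where they are.

Things in the scene. Friction and masses are not known exactly. Their poses are not given: they have to be found in the camera images.
- gauge: Fixed grey base plate, 260 x 450 mm, 12 mm thick, with a steel drum on a column at its +y end. Origin: on the nut's axis, at table level. In its frame the plate spans x -150 to +110 mm, y -260 to +190 mm; column and drum stand beyond y = 130 mm, up to 200 mm high. The wrench lies on the plate, its handle towards the gauge's -y.
- nut_top (a point): Centre of the top face of the steel hex nut, 18 mm above the plate; 30 mm across flats, 34.6 mm across corners. A 19 mm stud sticks up 11 mm farther.
- nut (a joint): Angle of the nut, rad, 0 at the start, growing clockwise seen from above. Stiff: it takes 0.4 N m to turn and stays where it is left.
- wrench: Steel adjustable wrench, 0.5 kg, 263 mm long, lying loose on the plate around the nut. Origin: underside (plate level), middle of the mouth, within 3 mm of the nut's axis. x points out of the mouth, the handle runs to -x. Head 14 mm thick, x -66 to +18 mm, y -37 to +31 mm; fixed jaw's face at y = +15.5 mm, throat at x = -19.5 mm; the moving jaw is on the -y side.
- handle (a point): Point on the middle of the wrench's handle, on its top face, 165 mm behind the mouth's middle, 12 mm above the plate. The handle is a bar 26 mm wide along the wrench's y, from x = -80 to -245 mm, flat on the plate. Turning the nut clockwise moves it to the wrench's +y: about 2.5 N, plus friction on the plate.
- worm: The wrench's knurled worm roller in a slot of the head, 40 mm behind the mouth's middle, 18 mm in diameter, 24 mm long, axis along the wrench's y. Origin: its centre, 10.5 mm above the plate. Presses over 30 N damage it. When the jaw is snug the roller stalls and the fingertip slips over it, which does no harm.
- worm_top (a point): Middle of the worm's top line, 19.5 mm above the plate and 5.5 mm above the head's face. Dragging a fingertip over it towards the mouth (the wrench's +x) closes the jaw, the other way opens it; 9 mm of drag rolls it 1 rad and moves the jaw 1 mm. Rolling takes about 4 N of drag, so a press of about 9 to 14 N.
- jaw (a joint): Travel of the moving jaw in m, growing as it closes: the mouth is 38 mm minus this wide, so the jaw is snug on the nut at 0.008. It starts at about 0.0025 to 0.0055. Self-locking: it moves only with the worm.
- jaw_block: The moving jaw itself, a 36 x 14 mm steel block, 14 mm high. Its frame is parallel to the wrench's; its origin coincides with the wrench's origin when the jaw joint is 0 and moves to the wrench's +y as the jaw closes.
- spare_nut: Loose spare hex nut of the same size lying on the plate, on its +x side; a bystander. Origin: centre of its underside.
- hoop: Loose blue embroidery hoop, ring of 120 mm, on the table; a bystander. Origin: centre of its underside.
- cone_a: Loose blue thread cone, 56 mm wide and 125 mm high, on the table; a bystander. Origin: centre of its underside.
- cone_b: Loose yellow thread cone, 56 mm wide and 125 mm high, on the table; a bystander. Origin: centre of its underside.
- screwdriver: Loose screwdriver on the table; a bystander. Origin: underside.
- snips: Loose steel thread snips, 100 mm long, on the table; a bystander. Origin: underside.
- bobbin: Loose aluminium bobbin, 22 mm wide, 10 mm high, on the table; a bystander. Origin: centre of its underside.

How it is judged:
By the outcome, as a careful person would: the job done as asked, in the order asked, and still so for the second after the job is handed in, with the robot touching nothing.
It also fails if it takes over 72 s, if anything falls off the work surface, if the arm or the gripper's body presses on something with over 40 N, if the wrist force passes 120 N, or if a joint passes its speed limit or range.

## Working session

There is one attempt and no reset: what is moved stays moved. The work goes in short steps, Python scripts to look and compute and a tool call to move; the robot and the scene stay as the last step left them, time stands still between calls to the robot, and variables do not carry over. Pictures are saved under pics/ and viewed, at most 13 in all, crops included, and the job is handed in when it is done.

Besides the shell and the picture viewer there is one more tool, called as name(argument=value, ...) on one line, values as JSON. drive_tool: Moves the arm, as the interface text tells. Its arguments: {"type":"object","properties":{"motion":{"type":"array","items":{"type":"array","items":{"type":"number"}}},"squeeze":{"type":"number"}},"required":["motion"]}

```bash
mkdir -p pics; ls
python3 - <<'E'
from cell import ctrl, eyes
import cv2,numpy as np
print(ctrl.observe())
for n in ("scene","top","wrist"):
    p=eyes.camera_params(n); print(n,{k:np.round(v,4).tolist() for k,v in p.items()})
    cv2.imwrite(f"pics/{n}0.png",eyes.camera(n)[:,:,::-1])
E
```

```text
pics
{'clock': 0.0, 'joint_positions': array([ 1.24659662e+00,  3.53645596e-01,  1.63416030e+00, -4.01042882e-05,
        1.15521170e+00, -2.37623771e-03]), 'joint_velocities': array([-0.00050908, -0.00049036,  0.00045342, -0.00044303, -0.00053478,
       -0.00012363]), 'joint_efforts': array([ 1.91891231e-03, -6.05252552e+01, -3.42063224e+01,  3.10851256e-04,
        9.49182606e-03,  9.47709452e-06]), 'tool_pos': array([0.19753475, 0.59247349, 0.25255207]), 'tool_rot': array([-9.77261609e-05,  1.60210183e-01,  9.87082666e-01, -7.05975773e-04]), 'contact_force': array([ 0.21630693, -0.43949005, -0.9545722 ]), 'moment': array([ 0.02878111, -0.01898463, -0.03149853]), 'gripper_force': 0.0, 'finger_gap': 0.9998955355979611}
scene {'fx': 613.2511, 'fy': 613.2511, 'cx': 314.2102, 'cy': 251.3156, 'dist': [-0.1075, 0.0, 0.0, 0.0, 0.0], 'extrinsics': [[-0.571, -0.5205, 0.6348, 1.4085], [0.8208, -0.3489, 0.4522, 0.5638], [-0.0139, 0.7793, 0.6265, 0.9394], [0.0, 0.0, 0.0, 1.0]]}
top {'fx': 466.2759, 'fy': 466.2759, 'cx': 324.7715, 'cy': 239.9717, 'dist': [0.0005, 0.0, 0.0, 0.0, 0.0], 'extrinsics': [[0.0073, 0.9952, -0.0981, 0.405], [-0.9997, 0.0095, 0.0218, -0.0656], [0.0226, 0.0979, 0.9949, 1.1761], [0.0, 0.0, 0.0, 1.0]]}
wrist {'fx': 412.6902, 'fy': 412.6902, 'cx': 323.3265, 'cy': 246.4605, 'dist': [0.0282, 0.0, 0.0, 0.0, 0.0], 'mount': [[-0.0003, 0.9463, 0.3233, 0.0815], [1.0, 0.0004, -0.0001, 0.0007], [-0.0002, 0.3233, -0.9463, -0.1198], [0.0, 0.0, 0.0, 1.0]]}
```

View pics/top0.png

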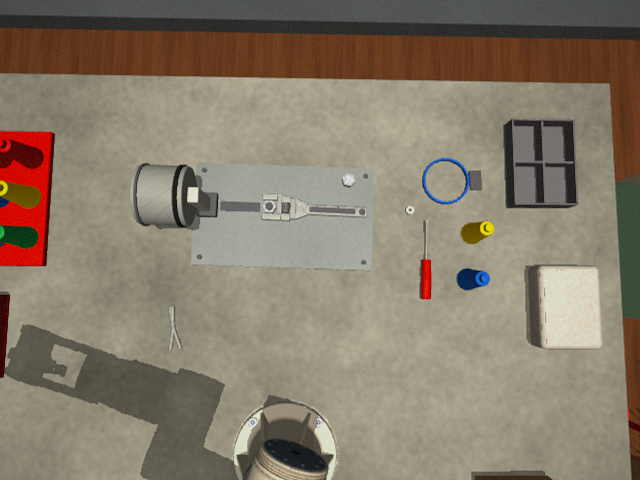

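View pics/wrist0.png

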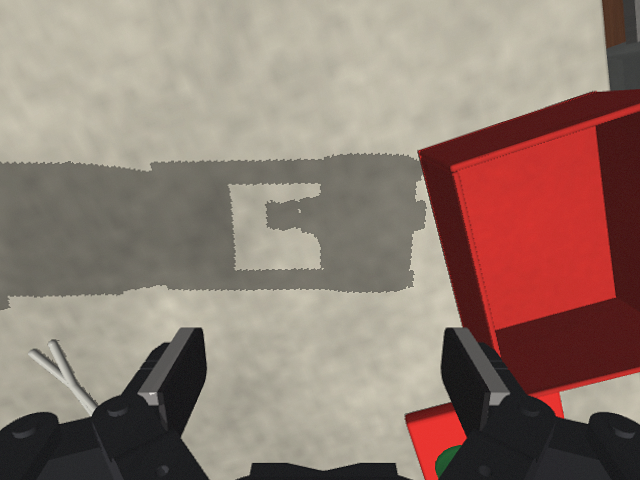

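The top view shows the nut at about (269,206), the worm at about (286,208), the handle's end at about (362,212) and the spare nut at (348,180). The wrench's handle runs to world -y. The start wrist view only shows the table, the snips and the red bin.

```bash
cat > h.py <<'E'
import cv2,numpy as np
from scipy.spatial.transform import Rotation as R
from cell import ctrl, eyes
def pose():
    s=ctrl.observe(); q=s["tool_rot"]; T=np.eye(4)
    T[:3,:3]=R.from_quat(q,scalar_first=True).as_matrix(); T[:3,3]=s["tool_pos"]; return T
def cam(n,T=None):
    p=eyes.camera_params(n); K=np.array([[p["fx"],0,p["cx"]],[0,p["fy"],p["cy"]],[0,0,1]])
    E=np.array(p["extrinsics"]) if n!="wrist" else T@np.array(p["mount"])
    return K,np.array(p["dist"]),E
def ray(c,uv):
    K,d,E=c; u=cv2.undistortPoints(np.array([[uv]],float),K,d)[0,0]
    v=E[:3,:3]@np.array([u[0],-u[1],-1]); return E[:3,3],v/np.linalg.norm(v)
def at_z(c,uv,z):
    o,v=ray(c,uv); return o+v*(z-o[2])/v[2]
def tri(rays):
    A=sum(np.eye(3)-np.outer(v,v) for o,v in rays); b=sum((np.eye(3)-np.outer(v,v))@o for o,v in rays)
    return np.linalg.solve(A,b)
def crop(img,x,y,w,h,s,name): cv2.imwrite(name,cv2.resize(img[y:y+h,x:x+w],None,fx=s,fy=s,interpolation=cv2.INTER_CUBIC)[:,:,::-1])
E
python3 - <<'E'
from h import *
c=cam("top")
for n,uv,z in [("nut",(269,206),.041),("worm",(286,208),.0315),("hend",(362,212),.024),("spare",(348,180),.03),("pl",(205,170),.012),("pr",(366,176),.012),("plb",(199,257),.012),("prb",(363,262),.012)]: print(n,at_z(c,uv,z).round(4))
T=pose();print(T.round(3))
E
```

```text
nut [0.5995 0.0473 0.041 ]
worm [0.5966 0.0061 0.0315]
hend [ 0.5898 -0.1835  0.024 ]
spare [ 0.6695 -0.1478  0.03  ]
pl [0.6949 0.2135 0.012 ]
pr [ 0.6846 -0.195   0.012 ]
plb [0.4743 0.2212 0.012 ]
prb [ 0.4653 -0.1872  0.012 ]
[[-0.949  0.316 -0.     0.198]
 [ 0.316  0.949 -0.001  0.593]
 [ 0.    -0.001 -1.     0.253]
 [ 0.     0.     0.     1.   ]]
```

View pics/scene0.png

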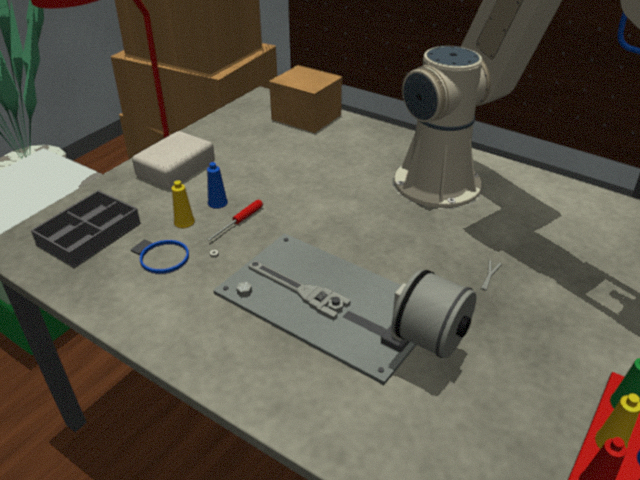

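The scene view confirms this: handle end near (258,266), nut at (337,301), and the drum clear at +y. I'll move above the worm and shut the fingers on the way.

drive_tool(motion=[[-0.0472,-0.0361,0,0,0,0,0],[-0.0472,-0.0361,0,0,0,0,0],[-0.0472,-0.0361,0,0,0,0,0],[-0.0472,-0.0361,0,0,0,0,0],[-0.0472,-0.0361,0,0,0,0,0],[-0.0472,-0.0361,0,0,0,0,0],[-0.0472,-0.0361,0,0,0,0,0],[-0.0472,-0.0361,0,0,0,0,0],[-0.0472,-0.0361,0,0,0,0,0],[-0.0472,-0.0361,0,0,0,0,0],[-0.0472,-0.0361,0,0,0,0,0],[-0.0472,-0.0361,0,0,0,0,0],[0,0,0,0,0,9.25,0],[0,0,0,0,0,9.25,0],[0,0,0,0,0,9.25,0],[0,0,0,0,0,9.25,0],[0,0,0,0,0,9.25,0],[0,0,0,0,0,9.25,0],[0,0,0,0,0,9.25,0],[0,0,0,0,0,9.25,0]], squeeze=40)

```text
clock: 2.65
tool_pos: [0.5978, 0.0028, 0.253]
tool_rot: [-0.0, 0.724, 0.69, -0.0]
contact_force: [-1.1, -0.7, 0.2]
finger_gap: 0.003
gripper_force: 0.0
```

drive_tool(motion=[[0,0,0.05,0,0,0,0],[0,0,0.03,0,0,0,0],[0,0,0,0,0,0,0],[0,0,0,0,0,0,0]])

```text
clock: 3.15
tool_pos: [0.5987, 0.0028, 0.1744]
tool_rot: [0.0, 0.722, 0.692, 0.0]
contact_force: [-0.0, -1.5, 0.4]
finger_gap: -0.001
gripper_force: 0.0
```

Run:
```python
from h import *
T=pose();np.save("T1.npy",T);print(T.round(4))
im=eyes.camera("wrist");cv2.imwrite("pics/w1raw.png",im[:,:,::-1])
crop(im,120,0,400,300,2,"pics/w1.png")
print(ctrl.observe()["contact_force"],ctrl.observe()["clock"])
```

```text
[[ 0.0425  0.9991  0.0011  0.5987]
 [ 0.9991 -0.0425 -0.      0.0028]
 [ 0.      0.0011 -1.      0.1744]
 [ 0.      0.      0.      1.    ]]
[-0.57289515 -0.22464989  0.39078964] 3.2
```

View pics/w1.png

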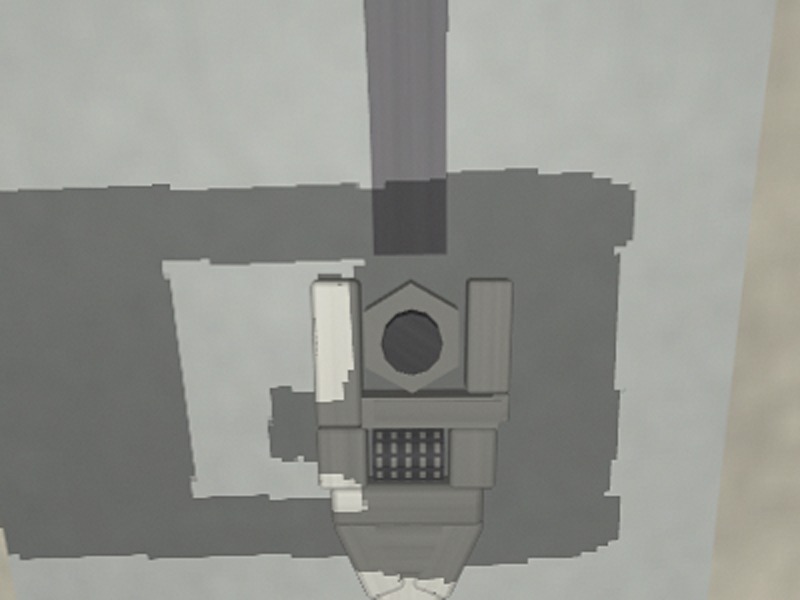

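Wrist crop (2x, offset 120,0): worm centre at (408,456), stud top at (411,343). The moving jaw is on the right with a gap to the nut. I'll take a second view from a shifted place.

drive_tool(motion=[[-0.04,0,0.0,0,0,0,0],[-0.04,0,0.03,0,0,0,0],[0,0,0,0,0,0,0],[0,0,0,0,0,0,0]])

```text
clock: 3.7
tool_pos: [0.5953, -0.077, 0.1446]
tool_rot: [0.001, 0.722, 0.692, 0.001]
contact_force: [-0.1, 0.9, 1.8]
finger_gap: -0.003
gripper_force: 0.0
```

Run:
```python
from h import *
T=pose();np.save("T2.npy",T);print(T[:3,3].round(4))
im=eyes.camera("wrist");cv2.imwrite("pics/w2raw.png",im[:,:,::-1])
crop(im,120,0,400,300,2,"pics/w2.png")
```

```text
[ 0.5953 -0.077   0.1446]
```

View pics/w2.png

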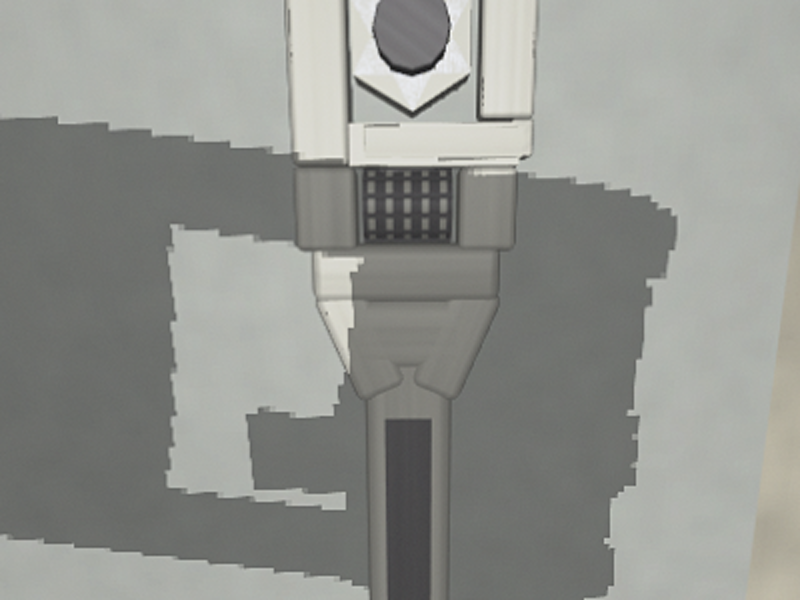

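Second crop (2x): worm at (408,204), stud top at (411,27), lower head-block corners at (297,248) and (514,248), handle centreline at x≈409.

Run:
```python
from h import *
T1,T2=np.load("T1.npy"),np.load("T2.npy");c1,c2=cam("wrist",T1),cam("wrist",T2)
f=lambda p:(120+p[0]/2,p[1]/2)
for n,a,b in [("worm",(408,456),(408,204)),("stud",(411,343),(411.5,27)),("blkR",(496,488),(514,248)),("blkL",(319,487),(297,248)),("nutcorner",(411,391),(412,111))]:
    P=tri([ray(c1,f(a)),ray(c2,f(b))]); print(n,P.round(4),"at text z:",at_z(c1,f(a),{"worm":.0315,"stud":.041,"nutcorner":.03}.get(n,.026)).round(4),at_z(c2,f(b),{"worm":.0315,"stud":.041,"nutcorner":.03}.get(n,.026)).round(4))
a=at_z(c2,f((409,425)),.024);b=at_z(c2,f((408,595)),.024);print(a,b,np.degrees(np.arctan2(*(a-b)[1::-1])))
```

```text
worm [0.6015 0.0079 0.026 ] at text z: [0.6015 0.0095 0.0315] [0.6015 0.0078 0.0315]
stud [0.6041 0.0476 0.0383] at text z: [0.604 0.048 0.041] [0.604  0.0471 0.041 ]
blkR [ 0.6308 -0.0049  0.0257] at text z: [ 0.6311 -0.0048  0.026 ] [ 0.6303 -0.0049  0.026 ]
blkL [ 0.5703 -0.0023  0.0246] at text z: [ 0.5706 -0.0018  0.026 ] [ 0.5704 -0.0022  0.026 ]
nutcorner [0.6035 0.0304 0.0278] at text z: [0.6034 0.0309 0.03  ] [0.6035 0.0302 0.03  ]
[ 0.59919432 -0.05426265  0.024     ] [ 0.59647906 -0.1102829   0.024     ] 87.22509073848114
```

drive_tool(motion=[[0.0386,0.0012,0,0,0,0,0],[0.0386,0.0013,0.02,0,0,0,0],[0,0,0.04,0,0,0,0],[0,0,0.023,0,0,0,0],[0,0,0,0,0,0,0],[0,0,0,0,0,0,0]])

```text
clock: 4.5
tool_pos: [0.6014, 0.0004, 0.0617]
tool_rot: [0.001, 0.722, 0.692, 0.001]
contact_force: [-0.3, -0.1, 0.2]
finger_gap: -0.003
gripper_force: 0.0
```

drive_tool(motion=[[0,0,0.0015,0,0,0,0],[0,0,0,0,0,0,0],[0,0,0,0,0,0,0]])

```text
clock: 4.88
tool_pos: [0.6006, -0.0002, 0.0592]
tool_rot: [0.0, 0.722, 0.692, 0.0]
contact_force: [-0.6, -0.0, -0.0]
finger_gap: 0.001
gripper_force: 0.0
```

drive_tool(motion=[[0,0,0.001,0,0,0,0],[0,0,0,0,0,0,0],[0,0,0,0,0,0,0]])

```text
clock: 5.25
tool_pos: [0.6003, -0.0001, 0.0577]
tool_rot: [-0.0, 0.722, 0.692, -0.0]
contact_force: [0.7, 0.5, -0.7]
finger_gap: 0.001
gripper_force: 0.0
```

drive_tool(motion=[[0,0,0.002,0,0,0,0],[0,0,0,0,0,0,0],[0,0,0,0,0,0,0]])

```text
clock: 5.62
tool_pos: [0.6004, -0.0, 0.0557]
tool_rot: [-0.0, 0.722, 0.692, -0.0]
contact_force: [1.0, -1.0, -0.0]
finger_gap: 0.002
gripper_force: 0.0
```

drive_tool(motion=[[0,0,0.001,0,0,0,0],[0,0,0,0,0,0,0],[0,0,0,0,0,0,0]])

```text
clock: 6.0
tool_pos: [0.6004, -0.0001, 0.0548]
tool_rot: [0.0, 0.722, 0.692, -0.0]
contact_force: [0.6, 0.2, 0.2]
finger_gap: -0.002
gripper_force: 0.0
```

drive_tool(motion=[[0,0,0.0005,0,0,0,0],[0,0,0,0,0,0,0],[0,0,0,0,0,0,0]])

```text
clock: 6.38
tool_pos: [0.6004, -0.0001, 0.0543]
tool_rot: [-0.0, 0.722, 0.692, -0.0]
contact_force: [-0.2, -0.9, -1.1]
finger_gap: 0.002
gripper_force: 0.0
```

drive_tool(motion=[[0,0,0.0005,0,0,0,0],[0,0,0,0,0,0,0],[0,0,0,0,0,0,0]])

```text
clock: 6.75
tool_pos: [0.6004, -0.0001, 0.0538]
tool_rot: [0.0, 0.722, 0.692, -0.0]
contact_force: [0.1, -1.0, 1.0]
finger_gap: 0.002
gripper_force: 0.0
```

drive_tool(motion=[[0,0,0.0005,0,0,0,0],[0,0,0,0,0,0,0],[0,0,0,0,0,0,0]])

```text
clock: 7.12
tool_pos: [0.6005, -0.0001, 0.0535]
tool_rot: [0.0, 0.722, 0.692, 0.0]
contact_force: [-1.5, 0.0, 3.6]
finger_gap: -0.001
gripper_force: 1.9
```

drive_tool(motion=[[0,0,0.0004,0,0,0,0],[0,0,0,0,0,0,0]])

```text
clock: 7.38
tool_pos: [0.6005, -0.0001, 0.0534]
tool_rot: [0.0, 0.722, 0.692, 0.0]
contact_force: [-1.0, -0.9, 7.1]
finger_gap: -0.002
gripper_force: 3.8
```

drive_tool(motion=[[0,0,0.0005,0,0,0,0],[0,0,0,0,0,0,0]])

```text
clock: 7.62
tool_pos: [0.6006, -0.0001, 0.0532]
tool_rot: [0.0, 0.722, 0.692, 0.0]
contact_force: [-3.1, 0.3, 12.5]
finger_gap: -0.006
gripper_force: 5.8
```

drive_tool(motion=[[0.002,0,0,0,0,0,0],[0.002,0,0,0,0,0,0],[0.002,0,0,0,0,0,0]])

```text
clock: 8.0
tool_pos: [0.6007, 0.0052, 0.0533]
tool_rot: [0.0, 0.722, 0.692, -0.0]
contact_force: [-3.2, -5.1, 13.1]
finger_gap: 0.004
gripper_force: 6.2
```

drive_tool(motion=[[0.002,0,0,0,0,0,0],[0.002,0,0,0,0,0,0],[0.002,0,0,0,0,0,0],[0.002,0,0,0,0,0,0],[0.002,0,0,0,0,0,0]])

```text
clock: 8.62
tool_pos: [0.6011, 0.0152, 0.0532]
tool_rot: [0.0, 0.722, 0.692, -0.0]
contact_force: [-2.8, -4.8, 11.0]
finger_gap: -0.002
gripper_force: 5.5
```

drive_tool(motion=[[0,0,-0.005,0,0,0,0],[-0.009,0,0,0,0,0,0],[-0.008,0,0,0,0,0,0],[0,0,0,0,0,0,0],[0,0,0.004,0,0,0,0],[0,0,0.0005,0,0,0,0],[0,0,0.0005,0,0,0,0],[0,0,0,0,0,0,0]])

```text
clock: 9.62
tool_pos: [0.6007, -0.0012, 0.0531]
tool_rot: [0.0, 0.722, 0.692, 0.0]
contact_force: [-2.9, -3.2, 10.2]
finger_gap: -0.005
gripper_force: 5.5
```

drive_tool(motion=[[0.002,0,0,0,0,0,0],[0.0025,0,0,0,0,0,0],[0.0025,0,0,0,0,0,0],[0.0025,0,0,0,0,0,0],[0.0025,0,0,0,0,0,0],[0.0025,0,0,0,0,0,0],[0.0025,0,0,0,0,0,0]])

```text
clock: 10.5
tool_pos: [0.6013, 0.0154, 0.0532]
tool_rot: [0.001, 0.722, 0.692, -0.0]
contact_force: [-3.2, -4.2, 11.5]
finger_gap: 0.002
gripper_force: 5.4
```

drive_tool(motion=[[0,0,-0.005,0,0,0,0],[-0.009,0,0,0,0,0,0],[-0.008,0,0,0,0,0,0],[0,0,0,0,0,0,0],[0,0,0.004,0,0,0,0],[0,0,0.0005,0,0,0,0],[0,0,0.0005,0,0,0,0],[0,0,0,0,0,0,0]])

```text
clock: 11.5
tool_pos: [0.6006, -0.0012, 0.0531]
tool_rot: [0.0, 0.722, 0.692, 0.0]
contact_force: [-3.0, -2.7, 10.8]
finger_gap: 0.001
gripper_force: 5.5
```

drive_tool(motion=[[0.002,0,0,0,0,0,0],[0.0025,0,0,0,0,0,0],[0.0025,0,0,0,0,0,0],[0.0025,0,0,0,0,0,0],[0.0025,0,0,0,0,0,0],[0.0025,0,0,0,0,0,0],[0.0025,0,0,0,0,0,0]])

```text
clock: 12.38
tool_pos: [0.6022, 0.0153, 0.0533]
tool_rot: [0.001, 0.722, 0.692, 0.0]
contact_force: [-0.4, -5.8, 8.8]
finger_gap: 0.001
gripper_force: 4.3
```

drive_tool(motion=[[0,0,-0.005,0,0,0,0],[-0.009,0,0,0,0,0,0],[-0.008,0,0,0,0,0,0],[0,0,0,0,0,0,0],[0,0,0.004,0,0,0,0],[0,0,0.0005,0,0,0,0],[0,0,0.0006,0,0,0,0],[0,0,0,0,0,0,0]])

```text
clock: 13.38
tool_pos: [0.6006, -0.0012, 0.053]
tool_rot: [0.0, 0.722, 0.692, 0.0]
contact_force: [-2.5, -1.9, 10.2]
finger_gap: 0.003
gripper_force: 5.6
```

drive_tool(motion=[[0.002,0,0,0,0,0,0],[0.0025,0,0,0,0,0,0],[0.0025,0,0,0,0,0,0]])

```text
clock: 13.75
tool_pos: [0.601, 0.0052, 0.0533]
tool_rot: [0.001, 0.722, 0.692, -0.0]
contact_force: [-3.1, -7.9, 13.5]
finger_gap: 0.003
gripper_force: 6.6
```

drive_tool(motion=[[0.0025,0,0,0,0,0,0],[0.0025,0,0,0,0,0,0],[0.0025,0,0,0,0,0,0],[0.0025,0,0,0,0,0,0]])

```text
clock: 14.25
tool_pos: [0.6021, 0.0151, 0.0533]
tool_rot: [0.001, 0.722, 0.692, 0.0]
contact_force: [0.3, -7.4, 9.8]
finger_gap: -0.003
gripper_force: 4.8
```

drive_tool(motion=[[0,0,-0.005,0,0,0,0],[-0.02,0,-0.04,0,0,0,0],[-0.04,0,-0.04,0,0,0,0],[0,0,0,0,0,0,0],[0,0,0,0,0,0,0]])

```text
clock: 14.88
tool_pos: [0.5979, -0.0437, 0.1367]
tool_rot: [-0.0, 0.722, 0.692, -0.0]
contact_force: [-0.1, 0.4, -1.2]
finger_gap: -0.003
gripper_force: 0.0
```

Run:
```python
from h import *
T=pose();np.save("T3.npy",T);print(T[:3,3].round(4))
im=eyes.camera("wrist");cv2.imwrite("pics/w3raw.png",im[:,:,::-1])
crop(im,220,0,200,150,4,"pics/w3.png")
```

```text
[ 0.5979 -0.0437  0.1367]
```

View pics/w3.png

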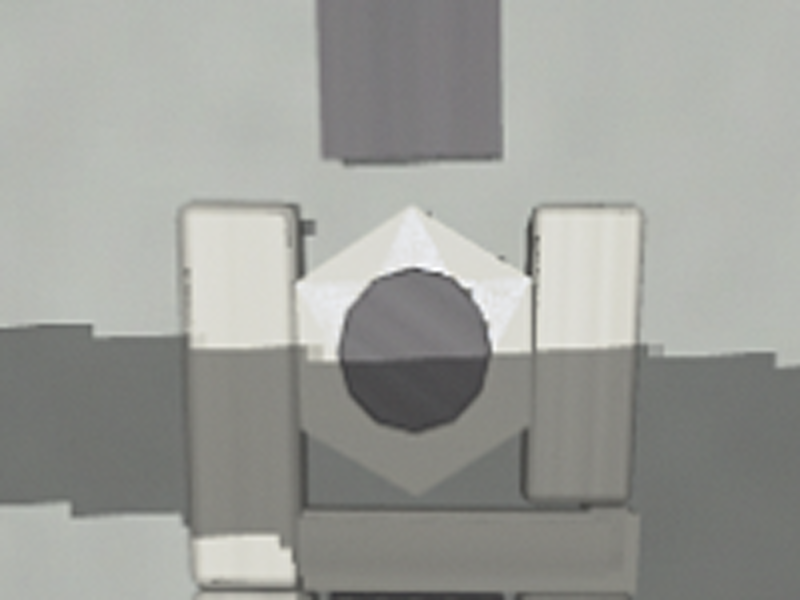

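The 4x crop shows the jaw closed on the nut: fixed face at x≈300, moving face at x≈528, nut corners at 298 and 530. The last two strokes slipped at a higher drag of about 7.5 N, against 4–5 N while rolling, so the worm has stalled and the jaw is snug. Next I'll straddle the handle loosely, 150 mm from the nut.

drive_tool(motion=[[-0.0292,0.0008,0,0,0,0,0.45],[-0.0291,0.0008,0,0,0,0,0.45],[0,0,0,0,0,0,0.45],[0,0,0.03,0,0,0,0.45],[0,0,0.03,0,0,0,0.45],[0,0,0,0,0,0,0.45],[0,0,0,0,0,0,0.45]])

```text
clock: 15.8
tool_pos: [0.5978, -0.1016, 0.0775]
tool_rot: [-0.0, 0.722, 0.692, -0.0]
contact_force: [1.1, 0.5, -0.5]
finger_gap: 0.448
gripper_force: 0.0
```

Run:
```python
from h import *
T=pose();np.save("T4.npy",T);print(T.round(4))
im=eyes.camera("wrist");cv2.imwrite("pics/w4.png",im[:,:,::-1])
```

```text
[[ 4.180e-02  9.991e-01 -3.000e-04  5.978e-01]
 [ 9.991e-01 -4.180e-02  2.000e-04 -1.016e-01]
 [ 2.000e-04 -3.000e-04 -1.000e+00  7.750e-02]
 [ 0.000e+00  0.000e+00  0.000e+00  1.000e+00]]
```

View pics/w4.png

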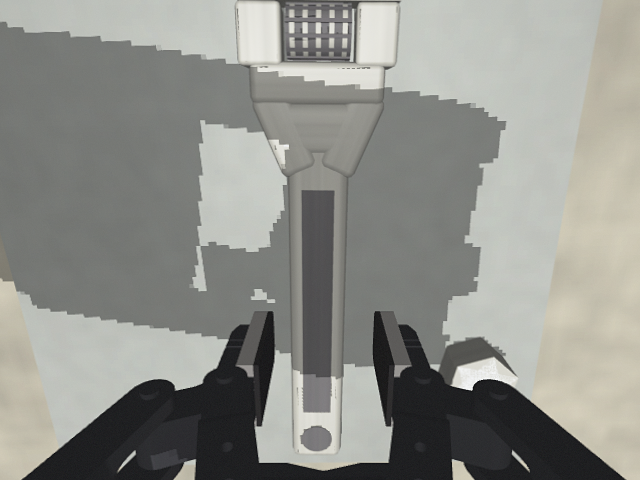

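The fingers at (262,365) and (387,365) straddle the handle, which runs along x≈318. The spare nut at (480,365) is clear of them. I'll lower and start pushing.

drive_tool(motion=[[0,0,0.025,0,0,0,0.45],[0,0,0.015,0,0,0,0.45],[0,0,0,0,0,0,0.45],[0,0,0,0,0,0,0.45]])

```text
clock: 16.35
tool_pos: [0.5981, -0.1024, 0.038]
tool_rot: [0.0, 0.722, 0.692, 0.0]
contact_force: [1.0, -0.7, -0.0]
finger_gap: 0.444
gripper_force: 0.0
```

drive_tool(motion=[[0,-0.002,0,0,0,0,0.45],[0,-0.002,0,0,0,0,0.45],[0,-0.001,0,0,0,0,0.45],[0,0,0,0,0,0,0.45],[0,0,0,0,0,0,0.45]])

```text
clock: 16.98
tool_pos: [0.5927, -0.1021, 0.0373]
tool_rot: [0.0, 0.722, 0.692, 0.0]
contact_force: [0.2, -0.8, -0.4]
finger_gap: 0.45
gripper_force: 0.0
```

drive_tool(motion=[[0,-0.001,0,0,0,0,0.45],[0,-0.001,0,0,0,0,0.45],[0,0,0,0,0,0,0.45],[0,0,0,0,0,0,0.45]])

```text
clock: 17.48
tool_pos: [0.5906, -0.1021, 0.0373]
tool_rot: [0.0, 0.722, 0.692, 0.0]
contact_force: [-0.3, -0.2, -0.5]
finger_gap: 0.452
gripper_force: 0.0
```

Now swing. I'll do 30° first and check the force.

drive_tool(motion=[[0.0,-0.0052,0,0,0,2,0.45],[0.0001,-0.0052,0,0,0,2,0.45],[0.0001,-0.0052,0,0,0,2,0.45],[0.0001,-0.0052,0,0,0,2,0.45]])

```text
clock: 17.98
tool_pos: [0.5701, -0.0997, 0.0375]
tool_rot: [0.0, 0.769, 0.639, 0.0]
contact_force: [5.1, 1.9, 0.3]
finger_gap: 0.455
gripper_force: 2.1
```

drive_tool(motion=[[0.0001,-0.0052,0,0,0,2,0.45],[0.0001,-0.0052,0,0,0,2,0.45],[0.0001,-0.0052,0,0,0,2,0.45],[0.0001,-0.0052,0,0,0,2,0.45],[0.0001,-0.0052,0,0,0,2,0.45],[0.0001,-0.0052,0,0,0,2,0.45],[0.0001,-0.0052,0,0,0,2,0.45],[0.0001,-0.0052,0,0,0,2,0.45],[0.0001,-0.0052,0,0,0,2,0.45],[0.0001,-0.0052,0,0,0,2,0.45],[0.0001,-0.0052,0,0,0,2,0.45]])

```text
clock: 19.35
tool_pos: [0.5178, -0.0791, 0.0377]
tool_rot: [0.001, 0.877, 0.481, 0.001]
contact_force: [5.5, -0.5, 0.5]
finger_gap: 0.45
gripper_force: 2.2
```

Run:
```python
from h import *
T=pose();np.save("T5.npy",T);print(T.round(4))
im=eyes.camera("wrist");cv2.imwrite("pics/w5.png",im[:,:,::-1])
```

```text
[[ 5.382e-01  8.428e-01  2.200e-03  5.178e-01]
 [ 8.428e-01 -5.382e-01 -5.000e-04 -7.910e-02]
 [ 7.000e-04  2.100e-03 -1.000e+00  3.770e-02]
 [ 0.000e+00  0.000e+00  0.000e+00  1.000e+00]]
```

View pics/w5.png

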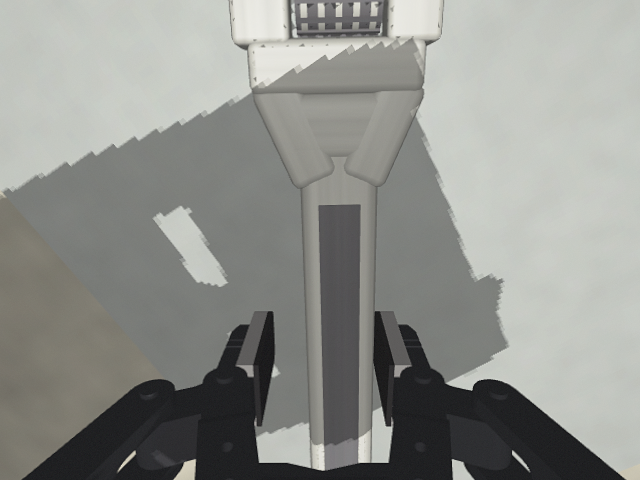

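The handle lies against the right pad (x≈375). The slot runs from (339.5,206) to (341,430), and the head is in line.

```bash
cat > ang.py <<'E'
from h import *
def ang(T,a,b,z=.024):
    c=cam("wrist",T); P,Q=at_z(c,a,z),at_z(c,b,z); return P.round(4),Q.round(4),np.degrees(np.arctan2(*(P-Q)[1::-1])),np.degrees(np.arctan2(T[1,0],T[0,0]))
E
python3 - <<'E'
from ang import *
T4,T5=np.load("T4.npy"),np.load("T5.npy")
print(ang(T4,(318,192),(316,410)));print(ang(T5,(339.5,206),(341,430)))
print(ang(T5,(340,90),(341,430)))
E
```

```text
(array([ 0.5992, -0.052 ,  0.024 ]), array([ 0.5929, -0.1643,  0.024 ]), np.float64(86.83337750753645), np.float64(87.6045369606621))
(array([ 0.552 , -0.0382,  0.024 ]), array([ 0.5041, -0.1164,  0.024 ]), np.float64(58.49390563476719), np.float64(57.43840108381337))
(array([ 0.571 , -0.0079,  0.024 ]), array([ 0.5041, -0.1164,  0.024 ]), np.float64(58.33504163896796), np.float64(57.43840108381337))
```

drive_tool(motion=[[0.0001,-0.0052,0,0,0,2,0.45],[0.0001,-0.0052,0,0,0,2,0.45],[0.0001,-0.0052,0,0,0,2,0.45],[0.0001,-0.0052,0,0,0,2,0.45],[0.0001,-0.0052,0,0,0,2,0.45],[0.0001,-0.0052,0,0,0,2,0.45],[0.0001,-0.0052,0,0,0,2,0.45],[0.0001,-0.0045,0,0,0,2,0.45],[0,0,0,0,0,0,0.45],[0,0,0,0,0,0,0.45]])

```text
clock: 20.65
tool_pos: [0.4862, -0.0528, 0.0375]
tool_rot: [0.0, 0.935, 0.355, 0.0]
contact_force: [2.5, -2.6, 2.0]
finger_gap: 0.451
gripper_force: 1.8
```

Run:
```python
from h import *
T=pose();np.save("T6.npy",T);print(T.round(4))
im=eyes.camera("wrist");cv2.imwrite("pics/w6.png",im[:,:,::-1])
```

```text
[[ 7.479e-01  6.638e-01  4.000e-04  4.862e-01]
 [ 6.638e-01 -7.479e-01 -3.000e-04 -5.280e-02]
 [ 1.000e-04  5.000e-04 -1.000e+00  3.750e-02]
 [ 0.000e+00  0.000e+00  0.000e+00  1.000e+00]]
```

View pics/w6.png

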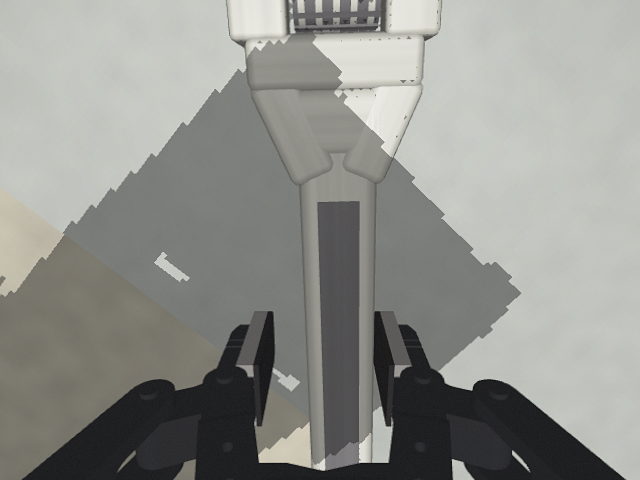

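The handle is still against the right pad, with the slot from (338.5,203) to (340.5,430), so it has turned about 44.5°. I'll back off, lift and look at the nut squarely.

drive_tool(motion=[[0,0.003,0,0,0,0,0.45],[0,0.003,0,0,0,0,0.45],[0,0,0,0,0,0,0.45],[0,0,-0.03,0,0,0,0.45],[0,0,-0.05,0,0,0,0.45],[0.035,0,-0.03,0,0,0,0.45],[0.03,0,0,0,0,0,0.45],[0,0,0,0,0,0,0.45],[0,0,0,0,0,0,0.45]])

```text
clock: 21.82
tool_pos: [0.5375, -0.0139, 0.1466]
tool_rot: [-0.0, 0.935, 0.355, -0.001]
contact_force: [-0.3, 0.7, -0.3]
finger_gap: 0.45
gripper_force: 0.0
```

Run:
```python
from h import *
T=pose();np.save("T7.npy",T);print(T.round(4))
im=eyes.camera("wrist");cv2.imwrite("pics/w7raw.png",im[:,:,::-1])
a=cv2.resize(im[0:150,220:420],None,fx=4,fy=4,interpolation=cv2.INTER_CUBIC);
cv2.imwrite("pics/w7.png",cv2.vconcat([cv2.resize(im[0:210,200:440],(640,560))])[:,:,::-1])
```

```text
[[ 7.480e-01  6.637e-01 -2.100e-03  5.375e-01]
 [ 6.637e-01 -7.480e-01 -1.000e-04 -1.390e-02]
 [-1.600e-03 -1.300e-03 -1.000e+00  1.466e-01]
 [ 0.000e+00  0.000e+00  0.000e+00  1.000e+00]]
```

View pics/w7.png

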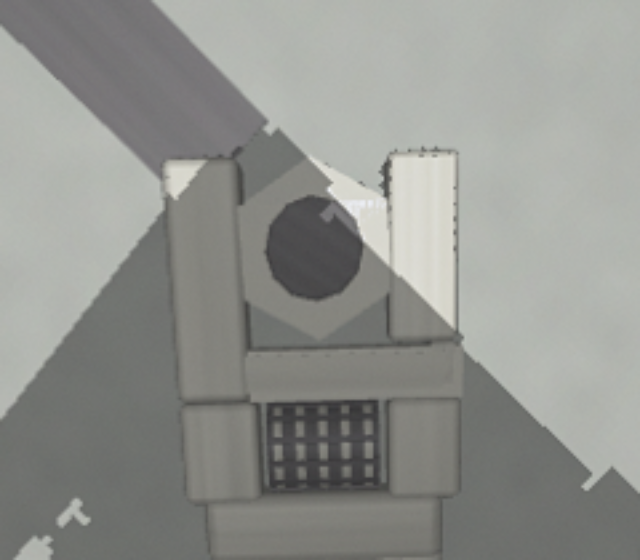

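The 2.67x crop shows the nut snug between the jaw faces (x≈240 and x≈388), with its corners at (308,157) and (319,338).

Run:
```python
from ang import *
L=lambda n:np.load(n)
s=640/240
print("nut0",ang(L("T1.npy"),(120+411/2,281/2),(120+411/2,391/2),.03))
print("nutsnug",ang(L("T3.npy"),(220+413/4,205/4),(220+416/4,495/4),.03))
print("nutend",ang(L("T7.npy"),(200+308/s,157/s),(200+319/s,338/s),.03))
# handle slot / head edges by line across: lower edge of head block, normal to wrench axis
for n,a,b in [("blk1",(120+319/2,486.5/2),(120+496/2,488/2)),("blk2",(120+297/2,248/2),(120+514/2,248/2))]:
    T=L("T1.npy" if n=="blk1" else "T2.npy"); print(n,ang(T,b,a,.026)[2]+90)
print("blk7",ang(L("T7.npy"),(200+459/s,495/s),(200+186/s,498/s),.026)[2]+90)
print(ang(L("T6.npy"),(338.5,203),(340.5,430))[2:])
```

```text
nut0 (array([0.6041, 0.0668, 0.03  ]), array([0.6027, 0.0323, 0.03  ]), np.float64(87.64232593788715), np.float64(87.56144476438324))
nutsnug (array([0.6038, 0.0662, 0.03  ]), array([0.6027, 0.0318, 0.03  ]), np.float64(88.15873560202074), np.float64(87.52430845242277))
nutend (array([0.6157, 0.0595, 0.03  ]), array([0.5918, 0.0355, 0.03  ]), np.float64(45.0286822704393), np.float64(41.58639014381992))
blk1 86.99427032760538
blk2 87.49626637171853
blk7 42.20878295483916
(np.float64(42.72610510970471), np.float64(41.593166669992165))
```

Run:
```python
from h import *
T=np.load("T7.npy");s=640/240
P=at_z(cam("wrist",T),(200+324/s,447/s),.0315);print(P)
a=np.radians(42.4);Q=np.array([.604-.04*np.cos(a),.0487-.04*np.sin(a),.0315]);print(Q)
for X in(P,Q): print((T[:3,:3].T@(X-T[:3,3])).round(4))
```

```text
[0.57595399 0.02019591 0.0315    ]
[0.57446179 0.0217279  0.0315    ]
[0.0516 0.0002 0.115 ]
[ 0.0515 -0.002   0.115 ]
```

drive_tool(motion=[[0.022,-0.001,0,0,0,0,0],[0.0215,0,0,0,0,0,0],[0,0,0,0,0,0,0],[0,0,0.04,0,0,0,0],[0,0,0.04,0,0,0,0],[0,0,0.009,0,0,0,0],[0,0,0,0,0,0,0],[0,0,0,0,0,0,0],[0,0,0,0,0,0,0]])

```text
clock: 23.0
tool_pos: [0.5714, 0.0158, 0.0596]
tool_rot: [0.0, 0.935, 0.355, 0.001]
contact_force: [-0.2, -0.0, -0.8]
finger_gap: 0.002
gripper_force: 0.0
```

drive_tool(motion=[[0,0,0.001,0,0,0,0],[0,0,0.001,0,0,0,0],[0,0,0,0,0,0,0],[0,0,0,0,0,0,0]])

```text
clock: 23.5
tool_pos: [0.5705, 0.0158, 0.0562]
tool_rot: [-0.0, 0.935, 0.355, -0.0]
contact_force: [-0.4, 0.5, -1.1]
finger_gap: -0.001
gripper_force: 0.0
```

drive_tool(motion=[[0,0,0.0015,0,0,0,0],[0,0,0.001,0,0,0,0],[0,0,0,0,0,0,0],[0,0,0,0,0,0,0]])

```text
clock: 24.0
tool_pos: [0.5705, 0.0158, 0.0538]
tool_rot: [0.0, 0.935, 0.355, -0.0]
contact_force: [0.1, 0.6, 0.7]
finger_gap: -0.001
gripper_force: 0.0
```

drive_tool(motion=[[0,0,0.0005,0,0,0,0],[0,0,0,0,0,0,0],[0,0,0,0,0,0,0]])

```text
clock: 24.38
tool_pos: [0.5707, 0.0158, 0.0535]
tool_rot: [0.0, 0.935, 0.355, 0.0]
contact_force: [-1.1, 0.6, 3.6]
finger_gap: 0.0
gripper_force: 1.9
```

drive_tool(motion=[[0,0,0.0005,0,0,0,0],[0,0,0.0004,0,0,0,0],[0,0,0,0,0,0,0]])

```text
clock: 24.75
tool_pos: [0.571, 0.016, 0.0533]
tool_rot: [0.0, 0.935, 0.355, 0.0]
contact_force: [-2.9, 1.0, 12.0]
finger_gap: 0.0
gripper_force: 6.1
```

drive_tool(motion=[[0.002,0,0,0,0,0,0],[0.002,0,0,0,0,0,0],[0.002,0,0,0,0,0,0]])

```text
clock: 25.12
tool_pos: [0.5744, 0.0193, 0.0532]
tool_rot: [0.0, 0.935, 0.355, -0.001]
contact_force: [-7.6, -4.6, 17.3]
finger_gap: -0.001
gripper_force: 8.3
```

drive_tool(motion=[[0.002,0,0,0,0,0,0],[0.002,0,0,0,0,0,0],[0.002,0,0,0,0,0,0],[0.002,0,0,0,0,0,0]])

```text
clock: 25.62
tool_pos: [0.5791, 0.0236, 0.0531]
tool_rot: [0.0, 0.935, 0.355, -0.002]
contact_force: [-11.8, -10.4, 20.3]
finger_gap: 0.001
gripper_force: 10.0
```

The drag rose to 15 N without rolling, so the worm is stalled and the jaw is snug. I'll lift off and look.

drive_tool(motion=[[0,0,-0.003,0,0,0,0],[-0.02,0,-0.03,0,0,0,0],[-0.033,0,-0.06,0,0,0,0],[0,0,0,0,0,0,0.45],[0,0,0,0,0,0,0.45]])

```text
clock: 26.25
tool_pos: [0.5436, -0.0081, 0.14]
tool_rot: [0.0, 0.935, 0.355, 0.0]
contact_force: [-1.0, 0.7, -0.2]
finger_gap: 0.417
gripper_force: 0.0
```

Run:
```python
from h import *
T=pose();np.save("T8.npy",T);print(T.round(4))
im=eyes.camera("wrist");cv2.imwrite("pics/w8raw.png",im[:,:,::-1])
crop(im,225,0,200,150,4,"pics/w8.png")
```

```text
[[ 7.484e-01  6.632e-01  6.000e-04  5.436e-01]
 [ 6.632e-01 -7.484e-01  1.000e-04 -8.100e-03]
 [ 6.000e-04  3.000e-04 -1.000e+00  1.400e-01]
 [ 0.000e+00  0.000e+00  0.000e+00  1.000e+00]]
```

View pics/w8.png

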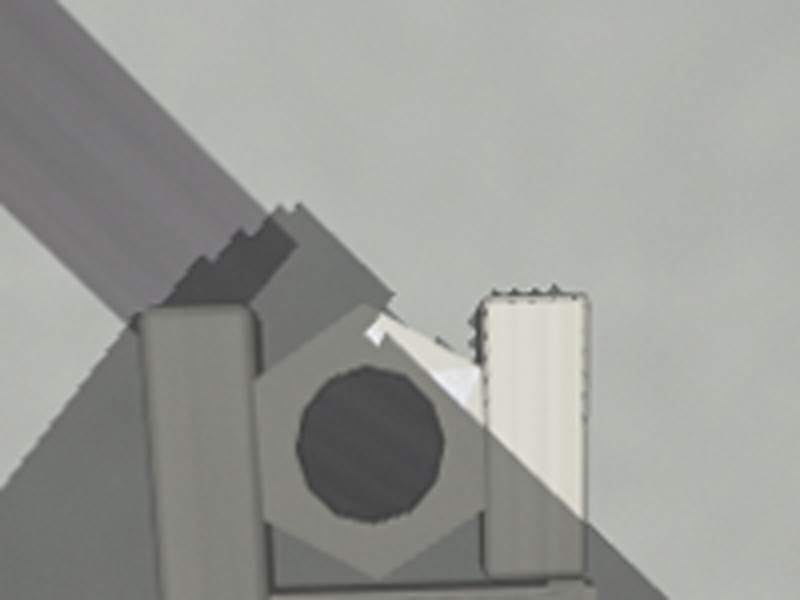

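The 4x crop shows the nut corners at (364,303), (378,578), (256,378), (266,522), (485,370) and (484,512), with both jaw faces against it.

Run:
```python
from ang import *
T=np.load("T8.npy");f=lambda x,y:(225+x/4,y/4)
C=np.array([at_z(cam("wrist",T),f(*p),.03)[:2] for p in[(364,303),(485,370),(484,512),(378,578),(266,522),(256,378)]])
d=C-C.mean(0); a=np.degrees(np.arctan2(d[:,1],d[:,0]))+60*np.arange(6); a=(a+180)%360-180; print(C.mean(0),np.hypot(*d.T).round(4),a.round(1),a.mean())
f3=lambda x,y:(220+x/4,y/4); T3=np.load("T3.npy")
C=np.array([at_z(cam("wrist",T3),f3(*p),.03)[:2] for p in[(413,205),(531,281),(528,428),(416,495),(302,432),(298,286)]])
d=C-C.mean(0); a=np.degrees(np.arctan2(d[:,1],d[:,0]))+60*np.arange(6); a=(a+180)%360-180; print(C.mean(0),np.hypot(*d.T).round(4),a.round(1),a.mean())
f1=lambda x,y:(120+x/2,y/2)
for n,T,f,p in[("1R",np.load("T1.npy"),f1,[(513,282),(509,391)]),("1L",np.load("T1.npy"),f1,[(312,285),(317,425)]),("8L",T,f,[(140,318),(160,600)]),("8R",T,f,[(590,296),(585,575)]),("3L",T3,f3,[(181,212),(192,575)]),("3R",T3,f3,[(643,212),(633,495)])]:
    print(n,ang(T,f(*p[0]),f(*p[1]),.026)[2])
```

```text
[0.6037508  0.04721949] [0.0173 0.0174 0.0171 0.017  0.0172 0.0172] [44.8 43.9 42.2 43.9 45.6 42.6] 43.83526717236942
[0.60320395 0.04869508] [0.0175 0.0171 0.017  0.0169 0.0172 0.0169] [88.2 88.6 87.2 88.1 89.4 88.2] 88.27585265059372
1R 87.82460989865012
1L 87.47657391118874
8L 42.94783315954023
8R 42.7257092264554
3L 86.6755003773093
3R 87.99498412217837
```

The nut has turned about 44.4° and the wrench about 44.5°, snug and clear of the robot. I'll hand it in.

```bash
python3 -c "
from cell import ctrl
print(ctrl.hand_in())"
```

```text
the job is handed in; nothing more can be done
None
```

I rolled the worm until the jaw was snug on the nut, then swung the handle so the nut turned about 44.5° clockwise (target 45°); the wrench was left lying snug, no other object was touched, and the job was handed in at about 26 s (after the swing I gave the worm one more roll to check; it had stalled, at about 20 N press).

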